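# Stack the dial-lid tub and set its day dial

## Robot

A 6-joint arm with a two-finger parallel gripper is mounted at the origin on the work surface. World frame = base frame: x ahead of the robot, y to its left, z up, the work surface at z = 0. Lengths are in m, angles in rad, forces in N, time in s.
With the tool pointing down it reaches from about 0.275 to 0.725 m from the base axis. Payload 5.6 kg.
Tool frame: the origin (TCP) lies midway between the tips of the shut fingers; the grasp point (between the pads) lies 19 mm behind it; z points along the fingers, x is the direction in which the jaws open and shut, and the axes are right-handed (so a half turn about z gives the same grasp; the last joint's range is limited). The gripper opens to 85 mm and grips with 20 to 120 N. Pads are 22 mm wide; open, the fingers measure 114 mm over their backs; the gripper's body (76 mm by 85 mm) begins 54 mm behind the grasp point. The pads swing forward as they close: fully open they stand 13 mm farther back than shut.
Start: joints at [-0.994, 0.255, 0.108, 0, -1.424, -0.285], TCP at [0.158, -0.527, 0.231] pointing down, gripper open.
Joint ranges: [-2.95, 2.95], [-1.21, 1.97], [-1.09, 1.5], [-2.87, 1.71], [-2.94, -0.07], [-3.05, 3.05]. Speed limits (rad/s): [2.57, 2.57, 3.14, 3.14, 3.14, 3.14].

## Interface

Orientations are given as a rotation vector (axis times angle).
In Python, from workcell import manip gives the robot as it stands.
- The arm moves only by the tool play_rows, never from a script. Its argument "series" is a list of rows, each a list of 3 entries, a list of its own where there are three numbers: the shift along the tool's x, y, z scaled (see below), then the turn, a rotation vector about the tool's x, y, z scaled (see below), then the opening, from -1 (shut) to 1 (fully open). A call has exactly 10 rows; each row is the pose to reach, as a shift and turn from the pose commanded when the call began, along the tool's axes at that moment; what a row does not reach only later rows make up. The controller multiplies each number of a shift by 0.4 m and each number of a turn by 90 degrees. A row lasts 1/8 s, in which the tool goes at most 62.5 mm and 10.7 degrees, less where a joint would pass 70% of its speed; a pose out of reach is approached as far as the arm can. A call with a number of a shift or a turn outside -1 to 1 is refused whole. A call with a gripper value outside its range is refused whole. The fingers move at their own pace and stop on an object; "newtons" is the grip in N (left out, the last holds). Time passes only in rows, so rows that repeat a pose let the fingers close, or fill a call up. It gives the time, the measured TCP pose, the force and the opening at its end, in the units of the state.
- manip.observe(): the state, without advancing time (a new reading comes with each control period).
- manip.grab_frame(name): name is "scene" or "top" or "wrist"; returns a dict with "img" (384x512x3 uint8, red, green, blue), "intrinsics" (3x3 intrinsics, pixels), "dist" ([k1, k2, p1, p2, k3] as OpenCV has them; the pictures are not rectified), "R" (3x3) and "t" (3): a world point X has camera coordinates R X + t. Camera axes: x right, y down, z forward; pixel columns grow to the right and rows downward; lengths in m; the calibration is good to about 2 mm. A picture is of the moment at which its call begins. There is no depth.
- manip.hand_in(): hands the job in, once; it reports no verdict.
The state is a dict: "time": time; "q": joint angles; "dq": joint speeds; "tau": joint torques, N m; "position": TCP position; "ee_rot": TCP orientation; "contact_force": force on the tool from outside, world axes, zero at the start; "ft_torque": the same for the moment, N m; "width": opening from 0.0 (shut) to 1.0 (fully open).
Only numpy, scipy, OpenCV 4.12 (cv2) and the standard library are available. Lean on these libraries where they do the work, as an engineer would, in place of code of your own. Each camera call takes 0.05 s, during which the arm holds its last target. There are 200 camera calls.

## Task

First move the chopstick rest off the tub lid on the acrylic riser and lay it flat on the small wooden board; then stack the tub with the dial squarely on that tub, so that its four feet sit fully home in the corner recesses of the lid. Once it stands there, turn its dial clockwise, counting the clicks, until the pointer is at the fifth click past the long start mark, and let go. Set things down without dropping them, keep the lower tub where it stands, and leave the pepper mill, the glass ramekin and the smooth-lidded tub alone.

Things in the scene. Friction and masses are not known exactly. Their poses are not given: they have to be found in the camera images.
- riser: Clear acrylic riser, fixed: a 170 (x) x 340 (y) x 8 mm top on two end panels, top face 70 mm above the work surface. Origin: centre of its underside, at work-surface height.
- board: Small flat wooden board, fixed, 90 (x) x 120 (y) x 12 mm, no rim. Origin: centre of its underside; its top is 12 mm above it.
- base_tub: Lower tub, loose on the riser, 0.65 kg: white plastic, grey lid, 130 (x) x 66 (y) mm, 58 mm high. The flat lid has four square recesses, 18 x 18 mm, 5 mm deep, at x = +-51, y = +-19 mm. Origin: centre, at the bottom of its feet, z up, x along its length. The smooth-lidded tub stands beside it; which is on which side varies.
- dial_tub: Tub with a dial on its lid, loose on the work surface, 0.3 to 0.5 kg; otherwise like the lower tub (130 x 66 mm, lid top at 58 mm; upright walls from 6 to 58 mm, gripped across the 66 mm). Square feet 12 x 12 x 6 mm at x = +-51, y = +-19 mm. Origin: centre, bottom of the feet, x along its length. Fully stacked it is 53 mm above the lower tub's origin; either way round fits. Dial top at 78 mm.
- dial (a joint): Dial angle, rad; grows clockwise seen from above. At 0, by the stop, the pointer is at the long mark, towards the tub's +x end. A click every 0.5236 rad (30 deg), 8 in all, each with a small white mark on the lid; the fifth is 2.618. Starts between the stop and the third click. A spring detent (about 0.1 N m) pulls it to the nearest click when let go.
- dial_grip (a point): Middle of the dial's grip bar, on the dial's axis, 71 mm above the dial tub's origin. The bar is 50 mm long, 14 mm wide and 15 mm high (63 to 78 mm above the tub's origin) on a round disc 54 mm across, 5 mm thick; x runs along the bar to its pointer end (dark line), z up. Turns with the dial.
- rest: Green ceramic chopstick rest, loose, 40 g, 70 (x) x 18 (y) x 14 mm high at its two raised ends, 9 mm high between them; lies across the lower tub's lid at first. Origin: centre of its underside.
- plain_tub: Bystander: white tub with a smooth grey lid without recesses, 109 x 69 mm, 52 mm high, loose on the riser. Origin: centre of its underside.
- mill: Bystander: aluminium pepper mill, 54 mm across, 166 mm tall, loose, upright on the work surface. Origin: centre of its underside.
- ramekin: Bystander: small glass ramekin, 84 mm across, 45 mm high, loose on the work surface. Origin: centre of its underside.
Not all that is in view belongs to the job. Of the things that look like the board, take the one that is farthest from the robot's base at the start. Of the things that look like the rest, the smaller one is meant.

How it is judged:
On the way, in this order (a step that is already met when the one before it is completed fails the run):
1. the chopstick rest lies on the wooden board, let go (x of rest in the frame of board between -0.045 and 0.045 m and y of rest in the frame of board between -0.06 and 0.06 m and z of rest in the frame of board between 0.008 and 0.018 m and angle between rest's own z axis and vertical below 0.2 rad and contact force between the fingers and rest below 0.1 N), for 0.2 s.
2. the dial tub stands on the lower tub, feet in the recesses, let go (x of dial_tub in the frame of base_tub between -0.0045 and 0.0045 m and y of dial_tub in the frame of base_tub between -0.0045 and 0.0045 m and z of dial_tub in the frame of base_tub between 0.05 and 0.0555 m and angle between the x axis of dial_tub and the x axis of base_tub, either way round below 0.1 rad and angle between dial_tub's own z axis and vertical below 0.05 rad and contact force between the fingers and dial_tub below 0.1 N), for 0.2 s.
3. the dial is at the fifth click (value of joint dial between 2.48799 and 2.74799 rad), for 0.2 s.
At the end, for the whole second after the job is handed in: Dial at rest within 0.13 rad of 2.618; dial tub still on the lower tub: within 4.5 mm in x and y, origin 50-55.5 mm above, aligned to 0.1 rad, tilt < 0.05; lower tub moved < 30 mm, tilt < 0.05; rest lies flat (tilt < 0.2) and still, its origin over the board, 8-18 mm above its underside (all of step 3 and x of dial_tub in the frame of base_tub between -0.0045 and 0.0045 m and y of dial_tub in the frame of base_tub between -0.0045 and 0.0045 m and z of dial_tub in the frame of base_tub between 0.05 and 0.0555 m and angle between the x axis of dial_tub and the x axis of base_tub, either way round below 0.1 rad and angle between each of dial_tub, base_tub's own z axis and vertical below 0.05 rad and x of rest in the frame of board between -0.045 and 0.045 m and y of rest in the frame of board between -0.06 and 0.06 m and z of rest in the frame of board between 0.008 and 0.018 m and angle between rest's own z axis and vertical below 0.2 rad and distance of base_tub from where it was at the start of the episode below 0.03 m and linear speed of each of dial_tub, rest below 0.02 m/s and velocity of joint dial between -0.1 and 0.1 rad/s); the robot touches nothing.
It fails at once if the pepper mill is shifted by more than 20 mm or tipped (distance of mill from where it was at the start of the episode above 0.02 m or angle between mill's own z axis and vertical above 0.25 rad).
It fails at once if the glass ramekin is shifted by more than 20 mm or tipped (distance of ramekin from where it was at the start of the episode above 0.02 m or angle between ramekin's own z axis and vertical above 0.25 rad).
It fails at once if the smooth-lidded tub is shifted by more than 20 mm or tipped (distance of plain_tub from where it was at the start of the episode above 0.02 m or angle between plain_tub's own z axis and vertical above 0.25 rad).
It fails at once if the dial tub is dropped (moves faster than 0.5 m/s while no finger touches it) (linear speed of dial_tub above 0.5 m/s and contact force between the fingers and dial_tub below 0.1 N).
It fails at once if the chopstick rest is dropped (moves faster than 0.5 m/s while no finger touches it) (linear speed of rest above 0.5 m/s and contact force between the fingers and rest below 0.1 N).
It also fails if it takes over 72 s, if anything falls off the work surface, if the arm or the gripper's body presses on something with over 40 N, if the wrist force passes 120 N, or if a joint passes its speed limit or range.

## Working session

There is one attempt and no reset: what is moved stays moved. The work goes in short steps, Python scripts to look and compute and a tool call to move; the robot and the scene stay as the last step left them, time stands still between calls to the robot, and variables do not carry over. Pictures are saved under pics/ and viewed, about 8 in all and at most 12, crops included, and the job is handed in when it is done.

Besides the shell and the picture viewer there is one more tool, called after "Call:" in YAML: its name, and indented under it one key for each argument. play_rows: Moves the arm, as the interface text tells. Shifts and turns lie within -1 to 1; 1 stands for 0.4 m of shift or 90 degrees of turn. Its arguments: {"type":"object","properties":{"series":{"type":"array"},"newtons":{"type":"number"}},"required":["series"]}

```bash
mkdir -p pics; cat > h.py <<'E'
import numpy as np, cv2
from scipy.spatial.transform import Rotation as Ro
from workcell import manip
def grab(n,save=None):
    f=manip.grab_frame(n); f={k:np.array(v) for k,v in f.items()}
    if save: cv2.imwrite('pics/'+save,f['img'][:,:,::-1])
    return f
def ray(f,uv):
    p=cv2.undistortPoints(np.array(uv,float).reshape(-1,1,2),f['intrinsics'],f['dist']).reshape(-1,2)
    d=np.c_[p,np.ones(len(p))]@f['R']; c=-f['R'].T@f['t']; return c,d
def onz(f,uv,z):
    c,d=ray(f,uv); return c+d*((z-c[2])/d[:,2])[:,None]
def proj(f,X):
    return cv2.projectPoints(np.array(X,float).reshape(-1,3),cv2.Rodrigues(f['R'])[0],f['t'],f['intrinsics'],f['dist'])[0].reshape(-1,2)
def mv(pos,rotvec_world_R=None):
    s=manip.observe(); R=Ro.from_rotvec(s['ee_rot'])
    sh=R.inv().apply(np.array(pos)-s['position'])/0.4
    t=(R.inv()*rotvec_world_R).as_rotvec()/(np.pi/2) if rotvec_world_R is not None else 0
    return np.round(sh,3),np.round(t,3)
E
python3 - <<'E'
from h import *
import pickle
s=manip.observe(); print(s)
fs={n:grab(n) for n in('scene','top','wrist')}
pickle.dump(fs,open('f0.pkl','wb'))
for n,f in fs.items(): print(n,-f['R'].T@f['t'],f['intrinsics'][0,0],f['R'][2])
cv2.imwrite('pics/top0.png',cv2.resize(fs['top']['img'][:,:,::-1],(800,600),interpolation=cv2.INTER_CUBIC))
cv2.imwrite('pics/scene0.png',cv2.resize(fs['scene']['img'][:,:,::-1],(800,600),interpolation=cv2.INTER_CUBIC))
E
```

```text
{'time': 0.0, 'q': array([-9.94454005e-01,  2.55748333e-01,  1.06974368e-01, -5.00032689e-04,
       -1.42388852e+00, -2.84593407e-01]), 'dq': array([-0.00134535,  0.00045676,  0.00037444, -0.00026836,  0.00034457,
       -0.00096967]), 'tau': array([-1.57348044e-03, -3.86627412e+01,  2.37938744e+01,  5.36527097e+00,
       -6.17108104e-03, -1.55393343e-05]), 'position': array([ 0.15810764, -0.52625449,  0.23037929]), 'ee_rot': array([-1.87409515e+00, -2.51941592e+00, -1.74630228e-03]), 'contact_force': array([ 0.1195568 ,  0.61886554, -0.50254227]), 'ft_torque': array([ 0.00781559, -0.0396076 , -0.05465952]), 'width': 1.0015059684727943}
scene [1.15456367 0.14410584 0.84570283] 400.3741063695166 [-0.67725671 -0.21148443 -0.70469687]
top [ 0.35941963 -0.06454742  0.94287127] 370.9443099358756 [ 0.14509086 -0.04541065 -0.98837569]
wrist [ 0.08073582 -0.55077371  0.37235641] 311.13134211529575 [ 0.30494203  0.09253707 -0.94786457]
```

View pics/top0.png

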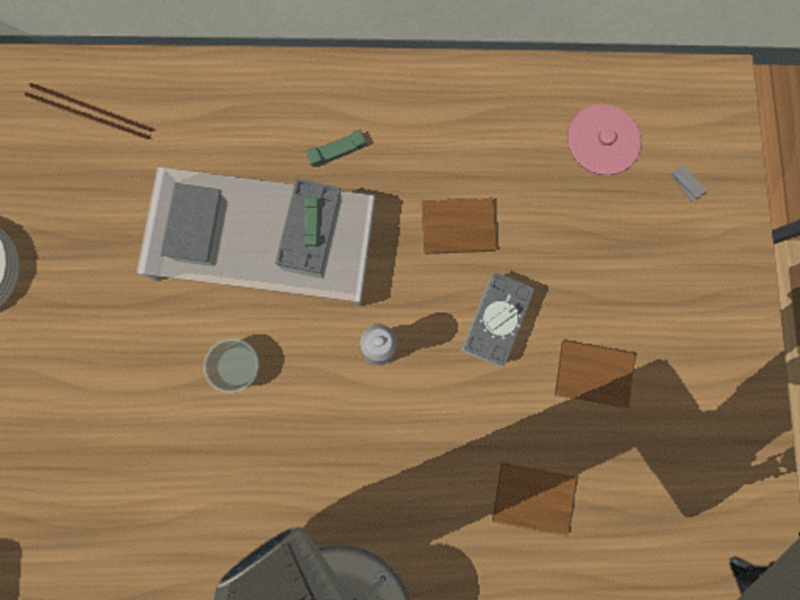

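View pics/scene0.png

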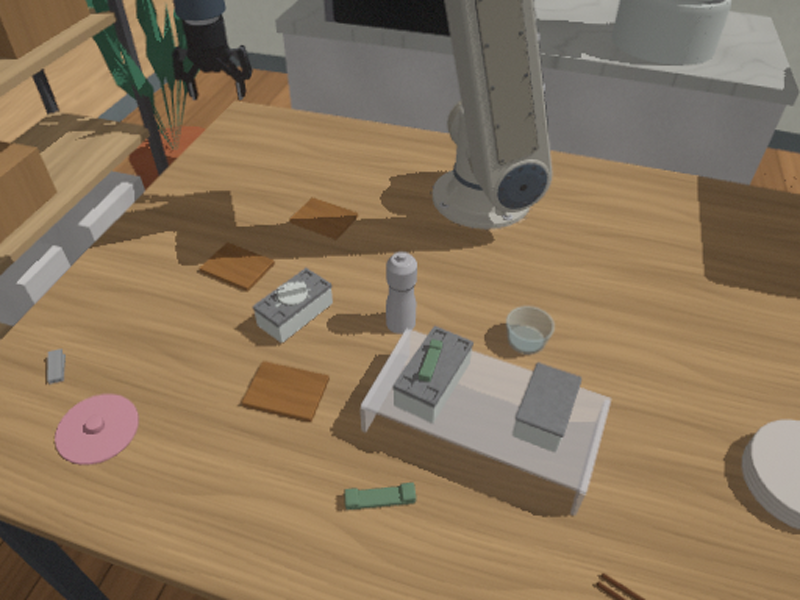

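Pictures 1–2. In the top view (800x600), three boards lie at (459,225), (595,373) and (535,498). The rests are at (311,220) on the recessed lid and (338,147) on the table. The dial tub is at (500,318) and the smooth tub at (193,222). The mill is at (378,343) and the ramekin at (232,365).

```bash
cat > m.py <<'E'
from h import *
import pickle
fs=pickle.load(open('f0.pkl','rb')); f=fs['top']; im=f['img']
hsv=cv2.cvtColor(im,cv2.COLOR_RGB2HSV)
def rect(mask,seed,z,name):
    n,l,st,c=cv2.connectedComponentsWithStats(mask.astype(np.uint8))
    u,v=int(seed[0]*.64),int(seed[1]*.64)
    k=l[v,u]
    if k==0: print(name,'seed empty',hsv[v,u]);return
    ct=max(cv2.findContours((l==k).astype(np.uint8),0,2)[0],key=cv2.contourArea)
    P=onz(f,ct.reshape(-1,2),z)[:,:2]
    r=cv2.minAreaRect((P*1000).astype(np.float32)); print(name,'c',np.round(r[0],1),'size',np.round(r[1],1),'ang',round(r[2],1),'d',round(np.hypot(*r[0]),0))
    return r
H,S,V=[hsv[:,:,i].astype(int) for i in range(3)]
green=(H>50)&(H<90)&(S>70)
rect(green,(311,220),.07+.058+.012,'rest_lid'); rect(green,(338,150),.012,'rest_tbl')
gray=(S<50)&(V<135)&(V>40)
k=np.ones((5,5),np.uint8)
g=cv2.morphologyEx((gray|green).astype(np.uint8),cv2.MORPH_CLOSE,k)
g=cv2.morphologyEx(g,cv2.MORPH_OPEN,np.ones((3,3),np.uint8))
rect(g,(290,260),.128,'base_lid'); rect(g,(193,222),.122,'plain'); 
dl=cv2.morphologyEx(((S<60)).astype(np.uint8),cv2.MORPH_OPEN,np.ones((3,3),np.uint8))
rect(dl,(480,345),.058,'dial_lid')
lab=cv2.cvtColor(im,cv2.COLOR_RGB2LAB).astype(int)
for s in((459,225),(595,360),(535,490),(560,440),(420,420),(700,300)): print(s,hsv[int(s[1]*.64),int(s[0]*.64)],lab[int(s[1]*.64),int(s[0]*.64)])
E
python3 m.py
python3 - <<'E'
from h import *
import pickle
f=pickle.load(open('f0.pkl','rb'))['top']
cv2.imwrite('pics/crop1.png',cv2.resize(f['img'][70:250,95:350,::-1],None,fx=3,fy=3,interpolation=cv2.INTER_CUBIC))
E
```

```text
rest_lid seed empty [ 61  55 125]
rest_tbl seed empty [ 61  58 123]
base_lid c [584.1  31.7] size [ 72.8 136.9] ang 77.6 d 585.0
plain c [591. 197.] size [ 81.4 114.6] ang 82.1 d 623.0
dial_lid c [ 458.2 -252. ] size [ 71.9 136.2] ang 66.6 d 523.0
(459, 225) [ 16 153 125] [105 137 157]
(595, 360) [ 15 154 124] [102 139 156]
(535, 490) [ 16 136  71] [ 61 133 144]
(560, 440) [15 99 90] [ 82 133 141]
(420, 420) [ 16 112 152] [135 135 152]
(700, 300) [ 17 113 142] [128 134 152]
```

View pics/crop1.png

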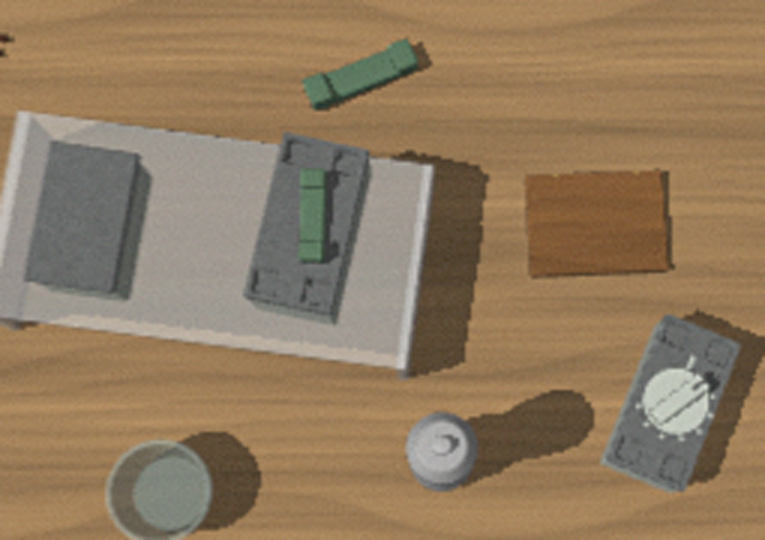

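Picture 3 (3x crop from (95,70)) shows the recessed lid carrying the small rest at (313,215) and a visibly bigger rest on the table at (360,75). The board at (597,222) is the far one. The dial's long mark is at (690,362), so tub +x points up the image, and the pointer (712,380) sits about one click on.

```bash
cat >> m.py <<'E'
print('----')
green=(H>50)&(H<90)&(S>42)
g=cv2.morphologyEx(green.astype(np.uint8),cv2.MORPH_OPEN,np.ones((3,3),np.uint8))
rect(g,(311,220),.07+.058+.012,'rest_lid'); rect(g,(338,150),.012,'rest_tbl')
b=cv2.morphologyEx(((S>135)&(V>95)).astype(np.uint8),cv2.MORPH_OPEN,np.ones((3,3),np.uint8))
rect(b,(459,225),.012,'boardA'); rect(b,(595,358),.012,'boardB')
b=cv2.morphologyEx((S>125).astype(np.uint8),cv2.MORPH_OPEN,np.ones((3,3),np.uint8))
rect(b,(535,498),.012,'boardC')
c=onz(f,np.array([[378,341],[232,365]])*.64,.1);print('mill,ram approx',c)
print(onz(f,np.array([[535,498],[595,373]])*.64,.012))
# hand-picked lid top corners from crop (crop/3+(95,70))
def cr(a): return np.array(a)/3+[95,70]
for n,a,z in (('base',[(286,134),(368,151),(335,313),(246,297)],.128),('dial',[(669,316),(739,346),(683,487),(603,463)],.058)):
    p=onz(f,cr(a),z)*1000; c=p.mean(0); ax=(p[0]+p[1]-p[2]-p[3])[:2]
    print(n,c.round(1),'yaw',np.degrees(np.arctan2(ax[1],ax[0])).round(1),np.linalg.norm(p-np.roll(p,1,0),axis=1).round())
E
python3 m.py | sed -n '/----/,$p'
```

```text
----
rest_lid c [590.9  27.9] size [68.8 17.8] ang 0.7 d 592.0
rest_tbl c [754.    2.3] size [29.1 98.7] ang 23.5 d 754.0
boardA c [ 621.  -201.6] size [ 88.2 118.3] ang 2.2 d 653.0
boardB c [ 373.8 -417.8] size [120.8  87.1] ang 79.7 d 561.0
boardC c [ 179.1 -309.6] size [121.1  89.1] ang 78.3 d 358.0
mill,ram approx [[ 0.4216258  -0.06680406  0.1       ]
 [ 0.38859705  0.14202063  0.1       ]]
[[ 0.18050904 -0.31162134  0.012     ]
 [ 0.37378352 -0.41833528  0.012     ]]
base [586.6  31.4 128. ] yaw -11.5 [129.  63. 127.  67.]
dial [ 457.8 -254.9   58. ] yaw -24.7 [132.  62. 124.  67.]
```

```bash
cat >> h.py <<'E'
def down(psi):
    c,s=np.cos(psi),np.sin(psi); return Ro.from_matrix(np.array([[c,s,0],[s,-c,0],[0,0,-1.]]))
def go(pos,deg):
    s=manip.observe(); R=Ro.from_rotvec(s['ee_rot']); x=R.as_matrix()[:,0]
    print('t',round(s['time'],2),'pos',s['position'].round(4),'yaw',np.degrees(np.arctan2(x[1],x[0])).round(2),'w',round(s['width'],3),'F',np.round(s['contact_force'],1),'q6',round(s['q'][5],2))
    best=min([deg,deg+180,deg-180],key=lambda d:(R.inv()*down(np.radians(d))).magnitude())
    print('move',mv(pos,down(np.radians(best))), 'turn deg',best)
E
python3 -c "
from h import *
go([.591,.028,.30],90)"
```

```text
t 0.15 pos [ 0.1582 -0.5264  0.2306] yaw 106.72 w 0.996 F [-0.7 -0.2  0.6] q6 -0.28
move (array([ 1.016,  1.435, -0.172]), array([-0.   , -0.001,  0.186])) turn deg 90
```

Call:
play_rows:
  series:
    - [[0.1,0.14,-0.17],[0,0,0.05],-0.05]
    - [[0.2,0.28,-0.17],[0,0,0.1],-0.05]
    - [[0.3,0.42,-0.17],[0,0,0.186],-0.05]
    - [[0.4,0.56,-0.17],[0,0,0.186],-0.05]
    - [[0.5,0.7,-0.17],[0,0,0.186],-0.05]
    - [[0.6,0.85,-0.17],[0,0,0.186],-0.05]
    - [[0.7,1.0,-0.17],[0,0,0.186],-0.05]
    - [[0.7,1.0,-0.17],[0,0,0.186],-0.05]
    - [[0.7,1.0,-0.17],[0,0,0.186],-0.05]
    - [[0.7,1.0,-0.17],[0,0,0.186],-0.05]

```text
time: 1.4
position: [0.4608, -0.1432, 0.2989]
ee_rot: [-2.22, -2.222, 0.001]
contact_force: [-0.6, 0.2, -0.4]
width: 0.475
```

```bash
python3 -c "
from h import *
go([.591,.028,.25],90.5)"
```

```text
t 1.4 pos [ 0.4608 -0.1432  0.2989] yaw 90.05 w 0.475 F [-0.6  0.2 -0.4] q6 -1.59
move (array([0.428, 0.326, 0.122]), array([-0.001,  0.   , -0.005])) turn deg 90.5
```

Call:
play_rows:
  series:
    - [[0.14,0.1,0.0],[0,0,0],-0.05]
    - [[0.28,0.21,0.0],[0,0,0],-0.05]
    - [[0.428,0.326,0.06],[0,0,0],-0.05]
    - [[0.428,0.326,0.12],[0,0,0],-0.05]
    - [[0.428,0.326,0.12],[0,0,0],-0.05]
    - [[0.428,0.326,0.12],[0,0,0],-0.05]
    - [[0.428,0.326,0.12],[0,0,0],-0.05]
    - [[0.428,0.326,0.12],[0,0,0],-0.05]
    - [[0.428,0.326,0.12],[0,0,0],-0.05]
    - [[0.428,0.326,0.12],[0,0,0],-0.05]

```text
time: 2.65
position: [0.5912, 0.0275, 0.2515]
ee_rot: [2.222, 2.221, 0.0]
contact_force: [-0.3, 0.4, 0.1]
width: 0.477
```

```bash
cat > w.py <<'E'
from h import *
import pickle
f=grab('wrist'); pickle.dump(f,open('w1.pkl','wb'))
im=f['img']; hsv=cv2.cvtColor(im,cv2.COLOR_RGB2HSV); H,S,V=[hsv[:,:,i].astype(int) for i in range(3)]
g=cv2.morphologyEx(((H>50)&(H<90)&(S>42)).astype(np.uint8),cv2.MORPH_OPEN,np.ones((3,3),np.uint8))
for c in cv2.findContours(g,0,2)[0]:
    if cv2.contourArea(c)<300: continue
    for z in(.142,.137,.128):
        r=cv2.minAreaRect((onz(f,c.reshape(-1,2),z)[:,:2]*1000).astype(np.float32)); print(z,np.round(r[0],1),np.round(r[1],1),round(r[2],1))
cv2.imwrite('pics/w1.png',im[:,:,::-1])
go([.591,.028,.25],90)
E
python3 w.py
```

```text
0.142 [671.9  12.7] [21.8 65.1] 23.7
0.137 [675.2  12.5] [22.2 66.4] 23.7
0.128 [681.   11.9] [23.  68.7] 23.7
0.142 [592.2  30. ] [17.4 70.6] 89.7
0.137 [593.8  30. ] [17.7 72. ] 89.7
0.128 [596.7  30.1] [18.4 74.5] 89.7
t 2.7 pos [0.5912 0.0276 0.2514] yaw 89.97 w 0.478 F [-0.7  0.5  0.3] q6 -1.88
move (array([ 0.001, -0.001,  0.004]), array([ 0., -0., -0.])) turn deg 90
```

View pics/w1.png

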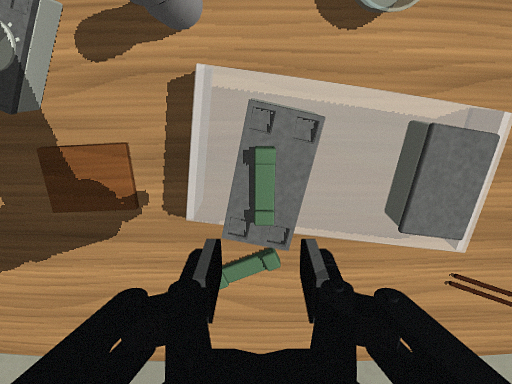

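Picture 4 (wrist) shows the small rest at (264,186) on the recessed lid, whose corners are (250,99), (326,114), (290,249) and (222,240). The wrist measurement (592,30) agrees with the top view (591,28), and the length is 70 mm. Descending.

Call:
play_rows:
  series:
    - [[0.005,0.003,0.12],[0,0,0],-0.05]
    - [[0.005,0.003,0.2],[0,0,0],-0.05]
    - [[0.005,0.003,0.26],[0,0,0],-0.05]
    - [[0.005,0.003,0.28],[0,0,0],-0.05]
    - [[0.005,0.003,0.298],[0,0,0],-0.05]
    - [[0.005,0.003,0.298],[0,0,0],-0.05]
    - [[0.005,0.003,0.298],[0,0,0],-1]
    - [[0.005,0.003,0.298],[0,0,0],-1]
    - [[0.005,0.003,0.298],[0,0,0],-1]
    - [[0.005,0.003,0.298],[0,0,0],-1]
  newtons: 25

```text
time: 3.95
position: [0.5931, 0.0297, 0.1331]
ee_rot: [2.221, 2.22, 0.002]
contact_force: [-0.2, 0.9, 5.4]
width: 0.196
```

```bash
python3 - <<'E'
from h import *
import pickle
f=pickle.load(open('w1.pkl','rb'))
p=onz(f,[(250,99),(326,114),(290,249),(222,240)],.128)*1000
print(p.round(0),p.mean(0).round(1),np.linalg.norm(p-np.roll(p,1,0),axis=1).round()); a=(p[2]+p[3]-p[0]-p[1]); print(np.degrees(np.arctan2(a[1],a[0])))
go([.621,-.2015,.25],90)
E
```

```text
[[520.  18. 128.]
 [532.  82. 128.]
 [659.  55. 128.]
 [650. -10. 128.]] [590.5  36.3 128. ] [132.  65. 130.  66.]
-11.943295452673727
t 3.95 pos [0.5931 0.0297 0.1331] yaw 89.99 w 0.196 F [-0.2  0.9  5.4] q6 -1.88
move (array([-0.578,  0.071, -0.292]), array([ 0.001, -0.   , -0.   ])) turn deg 90
```

Call:
play_rows:
  series:
    - [[0,0,-0.05],[0,0,0],-1]
    - [[0,0,-0.15],[0,0,0],-1]
    - [[-0.07,0.01,-0.2],[0,0,0],-1]
    - [[-0.2,0.03,-0.2],[0,0,0],-1]
    - [[-0.34,0.05,-0.2],[0,0,0],-1]
    - [[-0.48,0.07,-0.2],[0,0,0],-1]
    - [[-0.578,0.071,-0.15],[0,0,0],-1]
    - [[-0.578,0.071,-0.02],[0,0,0],-1]
    - [[-0.578,0.071,0.1],[0,0,0],-1]
    - [[-0.578,0.071,0.2],[0,0,0],-1]

```text
time: 5.2
position: [0.6194, -0.2015, 0.0492]
ee_rot: [-2.221, -2.218, 0.002]
contact_force: [-0.1, -0.3, -0.2]
width: 0.194
```

```bash
python3 - <<'E'
from h import *
go([.621,-.2015,.0185],90)
f=grab('top','t2.png'); im=f['img']
E
```

```text
t 5.2 pos [ 0.6194 -0.2015  0.0492] yaw 89.93 w 0.194 F [-0.1 -0.3 -0.2] q6 -1.5
move (array([-0.   ,  0.004,  0.077]), array([-0.002, -0.001, -0.001])) turn deg 90
```

Call:
play_rows:
  series:
    - [[0,0.004,0.03],[0,0,0],-1]
    - [[0,0.004,0.05],[0,0,0],-1]
    - [[0,0.004,0.065],[0,0,0],-1]
    - [[0,0.004,0.074],[0,0,0],-1]
    - [[0,0.004,0.077],[0,0,0],-1]
    - [[0,0.004,0.077],[0,0,0],-1]
    - [[0,0.004,0.077],[0,0,0],-1]
    - [[0,0.004,0.077],[0,0,0],-1]
    - [[0,0.004,0.077],[0,0,0],-1]
    - [[0,0.004,0.077],[0,0,0],-1]

```text
time: 6.5
position: [0.6224, -0.2016, 0.0213]
ee_rot: [2.222, 2.221, 0.0]
contact_force: [-0.1, 0.2, -0.4]
width: 0.201
```

Call:
play_rows:
  series:
    - [[0,0,0.004],[0,0,0],-1]
    - [[0,0,0.008],[0,0,0],-1]
    - [[0,0,0.01],[0,0,0],-1]
    - [[0,0,0.01],[0,0,0],-1]
    - [[0,0,0.01],[0,0,0],-0.5]
    - [[0,0,0.01],[0,0,0],-0.2]
    - [[0,0,0.01],[0,0,0],-0.2]
    - [[0,0,0.01],[0,0,0],-0.2]
    - [[0,0,-0.05],[0,0,0],-0.2]
    - [[0,0,-0.2],[0,0,0],-0.2]

```text
time: 7.75
position: [0.62, -0.201, 0.0987]
ee_rot: [-2.218, -2.216, 0.007]
contact_force: [2.0, -0.0, 0.8]
width: 0.397
```

```bash
python3 - <<'E'
from h import *
f=grab('wrist','w3.png')
go([.458,-.2545,.25],65.3)
E
```

```text
t 7.8 pos [ 0.6256 -0.2033  0.1112] yaw 90.06 w 0.398 F [ 3.1 -1.6  9.8] q6 -1.5
move (array([-0.129, -0.416, -0.351]), array([0.007, 0.002, 0.275])) turn deg 65.3
```

View pics/w3.png

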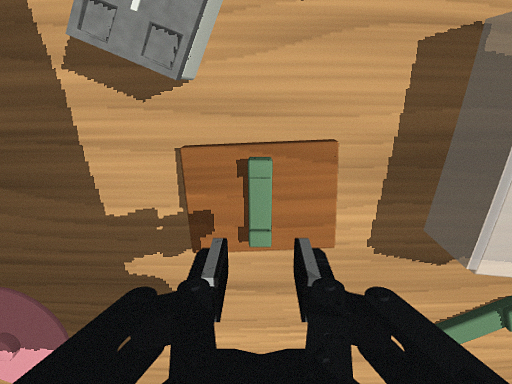

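Picture 5 shows the rest lying flat on the far board, at (260,203). Next is the dial tub.

Call:
play_rows:
  series:
    - [[0,0,-0.1],[0,0,0],0.2]
    - [[0,-0.02,-0.25],[0,0,0.0],1]
    - [[-0.04,-0.12,-0.35],[0,0,0.1],1]
    - [[-0.08,-0.24,-0.35],[0,0,0.2],1]
    - [[-0.12,-0.36,-0.35],[0,0,0.272],1]
    - [[-0.129,-0.416,-0.35],[0,0,0.272],1]
    - [[-0.129,-0.416,-0.35],[0,0,0.272],1]
    - [[-0.129,-0.416,-0.35],[0,0,0.272],1]
    - [[-0.129,-0.416,-0.35],[0,0,0.272],1]
    - [[-0.129,-0.416,-0.35],[0,0,0.272],1]

```text
time: 9.05
position: [0.4565, -0.2529, 0.2409]
ee_rot: [-2.641, -1.7, 0.001]
contact_force: [-0.5, -0.2, -0.3]
width: 0.999
```

```bash
cat > d.py <<'E'
from h import *
import pickle,sys
f=grab('wrist'); t=grab('top'); pickle.dump((f,t),open('w4.pkl','wb'))
im=f['img']
cv2.imwrite('pics/w4.png',np.vstack([im[:230,:,::-1],cv2.resize(t['img'][80:270,95:350,::-1],(512,370))]))
go([.458,-.2545,.25],65.3)
E
python3 d.py
```

```text
t 9.15 pos [ 0.4563 -0.253   0.241 ] yaw 65.52 w 0.998 F [ 0.7  0.4 -0.2] q6 -1.79
move (array([-0.002,  0.005, -0.023]), array([-0.   ,  0.   ,  0.002])) turn deg 65.3
```

View pics/w4.png

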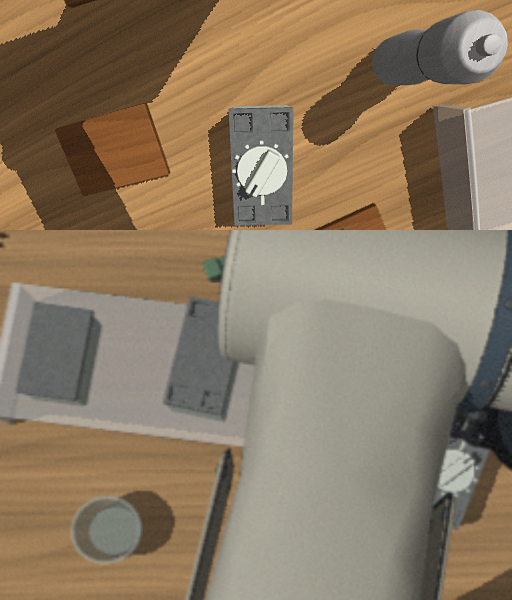

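```bash
python3 - <<'E'
from h import *
import pickle
f,t=pickle.load(open('w4.pkl','rb'))
im=f['img']; hsv=cv2.cvtColor(im,cv2.COLOR_RGB2HSV); S=hsv[:,:,1];V=hsv[:,:,2]
m=((S<45)).astype(np.uint8); m=cv2.morphologyEx(m,cv2.MORPH_OPEN,np.ones((3,3),np.uint8))
n,l,st,_=cv2.connectedComponentsWithStats(m); k=l[170,262]; print(st[k])
c=max(cv2.findContours((l==k).astype(np.uint8),0,2)[0],key=cv2.contourArea); hull=cv2.convexHull(c)
print(cv2.boxPoints(cv2.minAreaRect(hull)).round(0).tolist())
r=cv2.minAreaRect((onz(f,hull.reshape(-1,2),.058)[:,:2]*1000).astype(np.float32)); print('lid',np.round(r[0],1),np.round(r[1],1),r[2])
w=((S<45)&(V>170)).astype(np.uint8); 
cc=[x for x in cv2.findContours(w,0,2)[0] if cv2.contourArea(x)>300 and cv2.pointPolygonTest(cv2.convexHull(x),(262,170),False)>=0]
for x in cc:
    (e,ax,a)=cv2.fitEllipse(cv2.convexHull(x)); print('dial',e,ax,onz(f,[e],.063)*1000)
print('prior from top',proj(f,[[.4578,-.2549,.063]]))
E
```

```text
[ 229  105   64  121 7219]
[[229.0, 106.0], [292.0, 105.0], [295.0, 224.0], [231.0, 225.0]]
lid [ 460.5 -253.8] [ 65.4 132.1] 66.80928802490234
dial (261.9169616699219, 173.5142822265625) (48.298728942871094, 57.569557189941406) [[ 464.41721742 -255.15495299   63.        ]]
prior from top [[259.56372254 167.93158219]]
```

Call:
play_rows:
  series:
    - [[0.001,0.009,0.1],[0,0,-0.009],1]
    - [[0.001,0.009,0.2],[0,0,-0.009],1]
    - [[0.001,0.009,0.3],[0,0,-0.009],1]
    - [[0.001,0.009,0.4],[0,0,-0.009],1]
    - [[0.001,0.009,0.46],[0,0,-0.009],1]
    - [[0.001,0.009,0.5],[0,0,-0.009],1]
    - [[0.001,0.009,0.54],[0,0,-0.009],1]
    - [[0.001,0.009,0.562],[0,0,-0.009],1]
    - [[0.001,0.009,0.562],[0,0,-0.009],1]
    - [[0.001,0.009,0.562],[0,0,-0.009],1]

```text
time: 10.4
position: [0.4599, -0.2544, 0.0171]
ee_rot: [2.629, 1.718, 0.001]
contact_force: [0.5, 0.3, 1.2]
width: 0.998
```

Call:
play_rows:
  series:
    - [[0,0,0],[0,0,0],0.7]
    - [[0,0,0],[0,0,0],0.3]
    - [[0,0,0],[0,0,0],-1]
    - [[0,0,0],[0,0,0],-1]
    - [[0,0,0],[0,0,0],-1]
    - [[0,0,0],[0,0,0],-1]
    - [[0,0,-0.01],[0,0,0],-1]
    - [[0,0,-0.025],[0,0,0],-1]
    - [[0,0,-0.05],[0,0,0],-1]
    - [[0,0,-0.05],[0,0,0],-1]
  newtons: 50

```text
time: 11.65
position: [0.4601, -0.2545, 0.0375]
ee_rot: [2.629, 1.717, 0.002]
contact_force: [0.3, 0.3, -4.0]
width: 0.765
```

```bash
python3 -c "
from h import *
go([.589,.033,.25],78.3)"
```

```text
t 11.65 pos [ 0.4601 -0.2545  0.0375] yaw 66.31 w 0.765 F [ 0.3  0.3 -4. ] q6 -1.78
move (array([ 0.788,  0.007, -0.531]), array([ 0.001,  0.   , -0.133])) turn deg 78.3
```

```bash
python3 - <<'E'
from h import *
import pickle
f0=pickle.load(open('f0.pkl','rb')); w1=pickle.load(open('w1.pkl','rb'))
out=[]
for n,f,x0,y0,x1,y1 in(('top',f0['top'],165,105,235,185),('wrist',w1,205,85,340,262),('scene',f0['scene'],240,200,312,272)):
    im=f['img'][y0:y1,x0:x1]; hsv=cv2.cvtColor(im,cv2.COLOR_RGB2HSV); H,S,V=[hsv[:,:,i].astype(int) for i in range(3)]
    m=((V<118)&(S<35))|((H>50)&(H<90)&(S>42)&(V<150))
    m=cv2.morphologyEx(m.astype(np.uint8),cv2.MORPH_CLOSE,np.ones((5,5),np.uint8)); m=cv2.morphologyEx(m,cv2.MORPH_OPEN,np.ones((7,7),np.uint8))
    c=max(cv2.findContours(m,0,2)[0],key=cv2.contourArea)+np.array([x0,y0]); h=cv2.convexHull(c)
    r=cv2.minAreaRect((onz(f,h.reshape(-1,2),.128)[:,:2]*1000).astype(np.float32)); print(n,np.round(r[0],1),np.round(r[1],1),r[2])
    k=240//(x1-x0)+1
    vis=cv2.resize(im[:,:,::-1],None,fx=k,fy=k,interpolation=cv2.INTER_CUBIC)
    bp=proj(f,np.c_[cv2.boxPoints(r)/1000,np.full(4,.128)])
    cv2.polylines(vis,[np.int32(((bp-[x0,y0]+.5)*k))],True,(0,0,255),1); out.append(vis)
f=grab('wrist'); out.append(f['img'][:,:,::-1]); pickle.dump(f,open('w5.pkl','wb'))
H=max(o.shape[0] for o in out[:3]); W=sum(o.shape[1] for o in out[:3])
top=np.hstack([cv2.copyMakeBorder(o,0,H-o.shape[0],0,0,0) for o in out[:3]])
cv2.imwrite('pics/base.png',top);cv2.imwrite('pics/w5.png',out[3]);print(top.shape)
E
```

```text
top [586.1  31.1] [ 70.8 132. ] 77.58756256103516
wrist [600.6  33. ] [ 65.5 150.9] 77.78876495361328
scene [604.2  33. ] [ 67.6 154.8] 78.88284301757812
(354, 838, 3)
```

View pics/base.png

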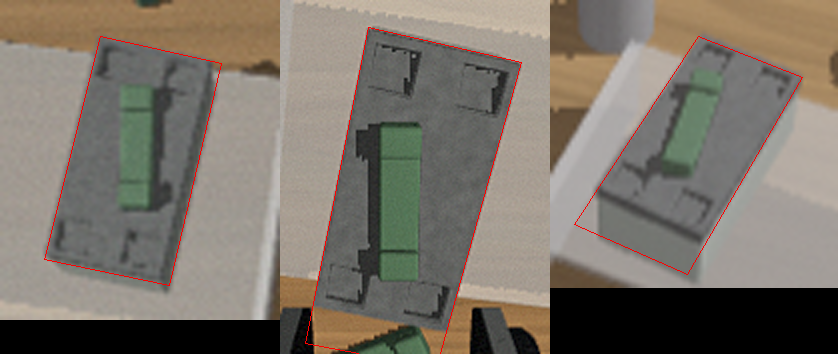

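View pics/w5.png

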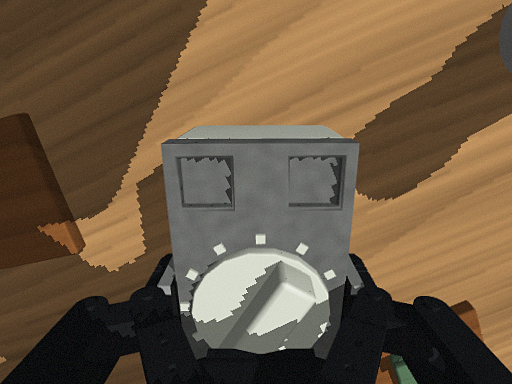

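Pictures 7–8. In the crops the box fits the base lid on three sides; the far edge and fingers mislead the length, so I will use the four recesses instead. The wrist view shows the held tub level, with its lid edge at row 141 (columns 162–358) and recess corners at (177,156)–(235,210) and (288,156)–(343,210).

```bash
python3 - <<'E'
from h import *
import pickle
w1=pickle.load(open('w1.pkl','rb')); f=pickle.load(open('w5.pkl','rb')); f0=pickle.load(open('f0.pkl','rb'))
z=np.array([[[375,43],[419,52],[409,95],[370,87]],[[463,64],[506,68],[500,115],[459,104]],[[408,283],[449,290],[440,320],[402,311]],[[334,262],[368,270],[360,305],[327,296]]],float)
c=(z.mean(1)-[280,0])/2+[205,85]
p=onz(w1,c,.128)*1000
print('base recess',p.round(1)[:,:2].tolist(),'mean',p.mean(0).round(1),'sides',np.linalg.norm(p-np.roll(p,1,0),axis=1).round(1))
a=p[2]+p[3]-p[0]-p[1]; print('yaw',np.degrees(np.arctan2(a[1],a[0])))
# top: 3 edges, wall-free corners
s=manip.observe(); R=Ro.from_rotvec(s['ee_rot']).as_matrix(); T=s['position']
for zl in(.077,.079,.081):
    q=(onz(f,[(163,142),(358,142),(177,156),(235,156),(235,210),(177,210),(288,156),(343,156),(343,210),(288,210)],zl)-T)@R*1000
    print(zl,q[:,:2].round(1).tolist(),'edge->centre y',(q[:2,1].mean()+65).round(1),'recess->centre y',(q[2:,1].mean()+51).round(1),'x',q[2:,0].mean().round(1),'w',(q[1,0]-q[0,0]).round(1))
E
```

```text
base recess [[537.2, 27.7], [544.8, 65.3], [644.9, 42.8], [635.7, 6.3]] mean [590.6  35.5 128. ] sides [100.8  38.4 102.6  37.7]
yaw -12.450489032637988
0.077 [[-32.4, -62.8], [32.3, -62.9], [-28.1, -58.1], [-8.6, -58.0], [-9.1, -38.5], [-29.8, -38.5], [9.2, -58.1], [27.7, -58.1], [29.4, -38.6], [9.7, -38.6]] edge->centre y 2.1 recess->centre y 2.7 x 0.0 w 64.7
0.079 [[-31.8, -63.2], [31.7, -63.3], [-27.6, -58.5], [-8.4, -58.5], [-8.9, -39.3], [-29.2, -39.3], [9.0, -58.5], [27.1, -58.6], [28.8, -39.4], [9.5, -39.4]] edge->centre y 1.8 recess->centre y 2.1 x 0.0 w 63.5
0.081 [[-31.2, -63.5], [31.0, -63.6], [-27.0, -58.9], [-8.2, -58.9], [-8.7, -40.2], [-28.6, -40.1], [8.8, -58.9], [26.6, -59.0], [28.2, -40.2], [9.4, -40.2]] edge->centre y 1.4 recess->centre y 1.4 x 0.0 w 62.2
```

```bash
python3 -c "
from h import *
go([.673,.016,.26],77.8)"
```

```text
t 11.7 pos [ 0.4597 -0.2543  0.0369] yaw 66.3 w 0.763 F [ 0.1  0.1 -3.5] q6 -1.78
move (array([ 0.833,  0.217, -0.557]), array([ 0.001, -0.   , -0.128])) turn deg 77.8
```

Call:
play_rows:
  series:
    - [[0,0,-0.1],[0,0,0],-1]
    - [[0,0,-0.22],[0,0,0],-1]
    - [[0,0,-0.35],[0,0,0],-1]
    - [[0.08,0.02,-0.45],[0,0,-0.02],-1]
    - [[0.18,0.05,-0.53],[0,0,-0.05],-1]
    - [[0.3,0.08,-0.557],[0,0,-0.08],-1]
    - [[0.42,0.11,-0.557],[0,0,-0.1],-1]
    - [[0.55,0.14,-0.557],[0,0,-0.128],-1]
    - [[0.67,0.175,-0.557],[0,0,-0.128],-1]
    - [[0.76,0.2,-0.557],[0,0,-0.128],-1]

```text
time: 12.95
position: [0.6555, -0.006, 0.258]
ee_rot: [-2.442, -1.974, 0.002]
contact_force: [0.8, -0.8, -5.1]
width: 0.764
```

Call:
play_rows:
  series:
    - [[0.04,0.01,0],[0,0,0],-1]
    - [[0.07,0.017,0],[0,0,0],-1]
    - [[0.07,0.017,0],[0,0,0],-1]
    - [[0.07,0.017,0],[0,0,0],-1]
    - [[0.07,0.017,0],[0,0,0],-1]
    - [[0.07,0.017,0],[0,0,0],-1]
    - [[0.07,0.017,0],[0,0,0],-1]
    - [[0.07,0.017,0],[0,0,0],-1]
    - [[0.07,0.017,0],[0,0,0],-1]
    - [[0.07,0.017,0],[0,0,0],-1]

```text
time: 14.2
position: [0.6674, 0.018, 0.2592]
ee_rot: [-2.444, -1.974, 0.0]
contact_force: [-0.2, 0.3, -4.7]
width: 0.761
```

```bash
python3 - <<'E'
from h import *
import pickle
go([.673,.016,.26],77.8)
f=grab('wrist'); pickle.dump(f,open('w6.pkl','wb'))
c=f['img'][0:210,110:400,::-1]
cv2.imwrite('pics/w6.png',cv2.resize(c,None,fx=2.75,fy=2.75,interpolation=cv2.INTER_CUBIC))
E
```

```text
t 14.2 pos [0.6674 0.018  0.2592] yaw 77.83 w 0.761 F [-0.2  0.3 -4.7] q6 -2.04
move (array([-0.002,  0.015, -0.002]), array([-0.,  0.,  0.])) turn deg 77.8
```

View pics/w6.png

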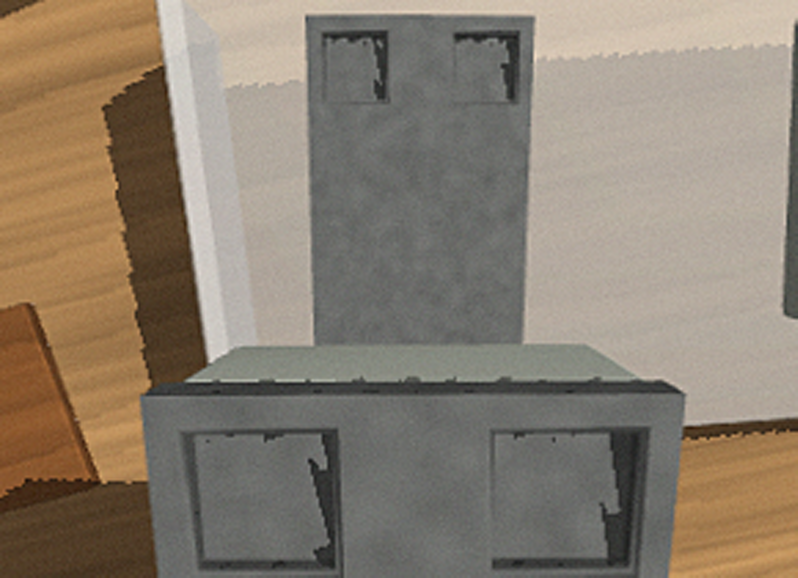

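Picture 9 shows the base lid ahead at (306–534, 15) zoomed, with recesses (322,31)–(388,103) and (453,31)–(518,103). The held lid edge is at row 394, columns 142–686, and both are nearly parallel in the same view.

```bash
python3 - <<'E'
from h import *
import pickle
f=pickle.load(open('w6.pkl','rb'))
s=manip.observe(); R=Ro.from_rotvec(s['ee_rot']).as_matrix(); T=s['position']
u=lambda a:(np.array(a,float)+.5)/2.75-.5+[110,0]
def tf(a,z): return ((onz(f,u(a),z)-T)@R*1000)[:,:2]
b=tf([(306,15),(534,17),(313,345),(523,345)],.128); print('base corners',b.round(1).tolist())
r=tf([(322,31),(388,31),(388,103),(322,103),(453,31),(518,31),(518,103),(453,103)],.128); print('recess L/R',r[:4].mean(0).round(1),r[4:].mean(0).round(1), 'sz',np.ptp(r[:4],0).round(1))
print('base centre: edge y',(b[:2,1].mean()+65).round(1),'recess y',(r[:,1].mean()+51).round(1),'x recess',r[:,0].mean().round(1),'x sides',b[:,0].mean().round(1),'axis deg',np.degrees(np.arctan2(b[2:,0].mean()-b[:2,0].mean(),b[2:,1].mean()-b[:2,1].mean())).round(2),np.degrees(np.arctan2(r[4:,1].mean()-r[:4,1].mean(),r[4:,0].mean()-r[:4,0].mean())).round(2))
for o in(.038,.040,.0415):
    h=tf([(142,394),(686,394),(182,431),(338,431),(341,571),(200,571),(491,431),(648,431),(631,571),(491,571)],T[2]+o)
    print(o,'w',(h[1,0]-h[0,0]).round(1),'c y edge',(h[:2,1].mean()+65).round(1),'x edge',h[:2,0].mean().round(1),'slope',np.degrees(np.arctan2(h[1,1]-h[0,1],h[1,0]-h[0,0])).round(2),'rec top edge y',h[[2,3,6,7],1].mean().round(1)+60)
E
```

```text
base corners [[-31.8, -142.7], [33.5, -142.3], [-32.7, -48.4], [33.6, -48.5]]
recess L/R [ -18.  -128.7] [  19.9 -128.8] sz [19.5 19.5]
base centre: edge y -77.5 recess y -77.7 x recess 1.0 x sides 0.7 axis deg -0.23 -0.07
0.038 w 66.8 c y edge 2.3 x edge -0.4 slope -0.08 rec top edge y 2.0
0.04 w 65.5 c y edge 1.9 x edge -0.4 slope -0.08 rec top edge y 1.5
0.0415 w 64.6 c y edge 1.7 x edge -0.4 slope -0.08 rec top edge y 1.2000000000000028
```

Call:
play_rows:
  series:
    - [[0.003,-0.08,0],[0,0,0],-1]
    - [[0.003,-0.16,0],[0,0,0],-1]
    - [[0.003,-0.199,0],[0,0,0],-1]
    - [[0.003,-0.199,0.08],[0,0,0],-1]
    - [[0.003,-0.199,0.16],[0,0,0],-1]
    - [[0.003,-0.199,0.22],[0,0,0],-1]
    - [[0.003,-0.199,0.25],[0,0,0],-1]
    - [[0.003,-0.199,0.272],[0,0,0],-1]
    - [[0.003,-0.199,0.272],[0,0,0],-1]
    - [[0.003,-0.199,0.272],[0,0,0],-1]

```text
time: 15.5
position: [0.5904, 0.0359, 0.1515]
ee_rot: [2.444, 1.973, 0.002]
contact_force: [0.5, 0.1, -4.3]
width: 0.766
```

```bash
python3 - <<'E'
from h import *
go([.5906,.0367,.14],77.8)
f=grab('scene'); t=grab('top')
u=proj(f,[[.59,.035,.13]])[0].astype(int)
c=f['img'][u[1]-60:u[1]+60,u[0]-75:u[0]+75,::-1]
cv2.imwrite('pics/s7.png',cv2.resize(c,None,fx=5,fy=5,interpolation=cv2.INTER_CUBIC))
E
```

```text
t 15.5 pos [0.5904 0.0359 0.1515] yaw 77.83 w 0.766 F [ 0.5  0.1 -4.3] q6 -2.11
move (array([ 0.002, -0.   ,  0.029]), array([ 0.001, -0.   ,  0.   ])) turn deg 77.8
```

View pics/s7.png

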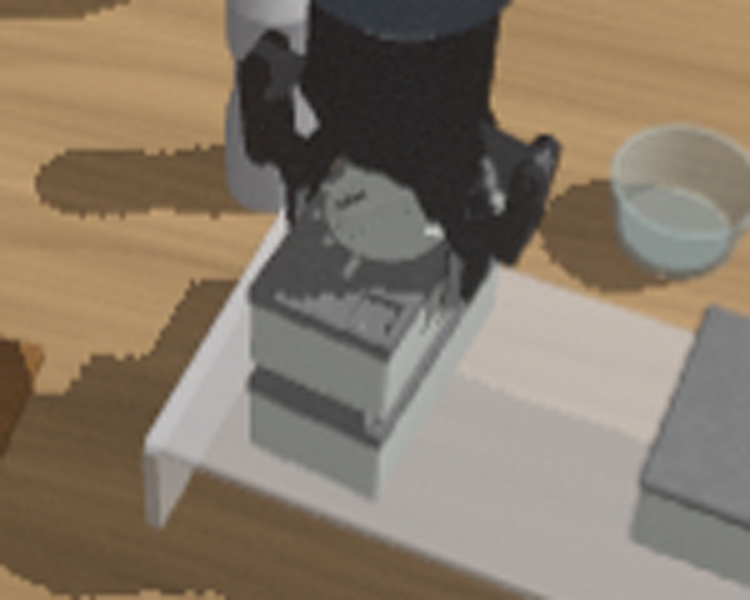

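Picture 10 shows the upper tub hovering about square over the base. The near corners are at (387,357) upper and (380,440) lower, and the left corners at (250,290) upper and (250,375) lower. Cross-check with that camera:

```bash
python3 - <<'E'
from h import *
f=grab('scene')
u=proj(f,[[.59,.035,.13]])[0].astype(int)
w=lambda a:(np.array(a,float)+.5)/5-.5+[u[0]-75,u[1]-60]
a=onz(f,w([(250,288),(387,357)]),.193)*1000; b=onz(f,w([(250,374),(380,441)]),.128)*1000
print(a.round(1),b.round(1),(a-b).round(1))
E
```

```text
[[647.5  -9.8 193. ]
 [665.5  53.8 193. ]] [[643.7 -10.8 128. ]
 [661.3  53.1 128. ]] [[ 3.8  1.  65. ]
 [ 4.2  0.7 65. ]]
```

Call:
play_rows:
  series:
    - [[0.001,-0.003,0.005],[0,0,0],-1]
    - [[0.001,-0.003,0.01],[0,0,0],-1]
    - [[0.001,-0.003,0.013],[0,0,0],-1]
    - [[0.001,-0.003,0.016],[0,0,0],-1]
    - [[0.001,-0.003,0.019],[0,0,0],-1]
    - [[0.001,-0.003,0.021],[0,0,0],-1]
    - [[0.001,-0.003,0.021],[0,0,0],-1]
    - [[0.001,-0.003,0.021],[0,0,0],-1]
    - [[0.001,-0.003,0.021],[0,0,0],-1]
    - [[0.001,-0.003,0.021],[0,0,0],-1]

```text
time: 16.9
position: [0.5887, 0.0366, 0.1421]
ee_rot: [2.444, 1.973, 0.0]
contact_force: [0.5, 0.2, -4.3]
width: 0.766
```

Call:
play_rows:
  series:
    - [[0,0,0.002],[0,0,0],-1]
    - [[0,0,0.004],[0,0,0],-1]
    - [[0,0,0.006],[0,0,0],-1]
    - [[0,0,0.006],[0,0,0],-1]
    - [[0,0,0.007],[0,0,0],-1]
    - [[0,0,0.007],[0,0,0],-1]
    - [[0,0,0.007],[0,0,0],-1]
    - [[0,0,0.007],[0,0,0],-1]
    - [[0,0,0.007],[0,0,0],-1]
    - [[0,0,0.007],[0,0,0],-1]

```text
time: 18.15
position: [0.5887, 0.0365, 0.1404]
ee_rot: [2.444, 1.973, 0.001]
contact_force: [-5.7, 0.6, 5.9]
width: 0.771
```

```bash
python3 -c "
from h import *
go([.5906,.0367,.14],77.8)"
```

```text
t 18.15 pos [0.5887 0.0365 0.1404] yaw 77.84 w 0.771 F [-5.7  0.6  5.9] q6 -2.11
move (array([0.001, 0.005, 0.001]), array([ 0.001, -0.   ,  0.   ])) turn deg 77.8
```

Call:
play_rows:
  series:
    - [[0,0,-0.002],[0,0,0],-1]
    - [[0,-0.002,-0.002],[0,0,0],-1]
    - [[0,-0.004,-0.002],[0,0,0],-1]
    - [[0,-0.004,0],[0,0,0],-1]
    - [[0,-0.004,0.001],[0,0,0],-1]
    - [[0,-0.004,0.001],[0,0,0],-1]
    - [[0,-0.004,0.001],[0,0,0],-1]
    - [[0,-0.004,0.001],[0,0,0],-1]
    - [[0,-0.004,0.001],[0,0,0],-1]
    - [[0,-0.004,0.001],[0,0,0],-1]

```text
time: 19.4
position: [0.5883, 0.0367, 0.1404]
ee_rot: [2.442, 1.972, 0.004]
contact_force: [-0.1, -0.3, 5.8]
width: 0.765
```

Call:
play_rows:
  series:
    - [[0,0,0],[0,0,0],0.6]
    - [[0,0,0],[0,0,0],0.7]
    - [[0,0,0],[0,0,0],0.85]
    - [[0,0,0],[0,0,0],1]
    - [[0,0,0],[0,0,0],1]
    - [[0,0,-0.03],[0,0,0],1]
    - [[0,0,-0.1],[0,0,0],1]
    - [[0,0,-0.2],[0,0,0],1]
    - [[0,0,-0.3],[0,0,0],1]
    - [[0,0,-0.3],[0,0,0],1]

```text
time: 20.65
position: [0.5889, 0.0369, 0.2639]
ee_rot: [2.441, 1.971, 0.012]
contact_force: [0.2, -0.4, -1.2]
width: 1.001
```

```bash
python3 - <<'E'
from h import *
import pickle
go([.5885,.0365,.26],77.8)
f=grab('wrist'); s=grab('scene'); pickle.dump((f,s),open('w8.pkl','wb'))
a=cv2.resize(f['img'][0:270,130:390,::-1],(440,457),interpolation=cv2.INTER_CUBIC)
u=proj(s,[[.59,.035,.15]])[0].astype(int)
b=cv2.resize(s['img'][u[1]-57:u[1]+57,u[0]-45:u[0]+45,::-1],(360,457),interpolation=cv2.INTER_CUBIC)
print(u)
cv2.imwrite('pics/w8.png',np.hstack([a,b]))
E
```

```text
t 20.65 pos [0.5889 0.0369 0.2639] yaw 77.83 w 1.001 F [ 0.2 -0.4 -1.2] q6 -2.11
move (array([-0.001, -0.001,  0.01 ]), array([ 0.005, -0.002,  0.   ])) turn deg 77.8
[278 225]
```

View pics/w8.png

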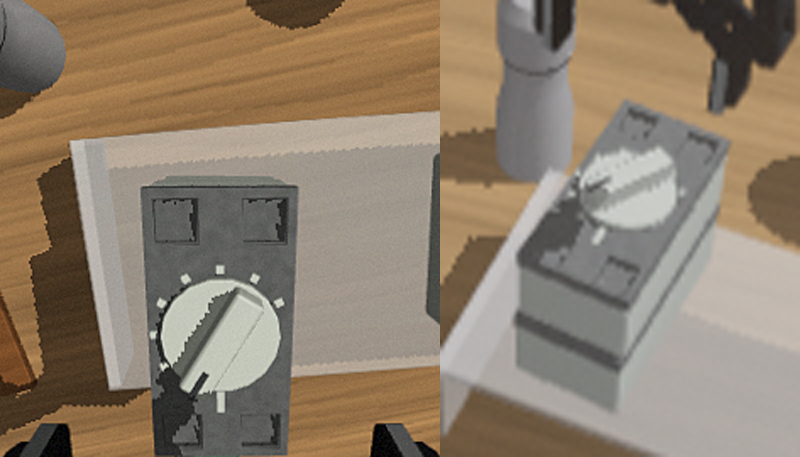

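Picture 11 shows the tub fully seated with no gap. Its long mark is at (220,400) and click marks run clockwise on the left and top, with the fifth at (185,280). The pointer's dark line is at (200,385), about the first click, so it needs about 120° more clockwise.

```bash
cat > dial.py <<'E'
from h import *
def dial(f,C,ztub=.123):
    """ellipse centre of white marks ring + pointer dark line angle"""
    return
E
python3 - <<'E'
from h import *
import pickle
f,s=pickle.load(open('w8.pkl','rb'))
w=lambda a:(np.array(a,float)+.5)*[260/440,270/457]-.5+[130,0]
m=onz(f,w([(220,402),(163,368),(155,336),(162,303),(185,280),(220,270),(255,279),(280,303)]),.181)*1000
A=np.c_[2*m[1:,:2],np.ones(7)]; x=np.linalg.lstsq(A,(m[1:,:2]**2).sum(1),rcond=None)[0]; print('ring centre',x[:2],'r',np.sqrt(x[2]+x[0]**2+x[1]**2))
d=m[:,:2]-x[:2]; print('mark yaw',np.degrees(np.arctan2(d[:,1],d[:,0])).round(1))
b=onz(f,w([(237,290),(264,311),(183,384),(208,373),(190,392)]),.201)*1000
print('bar pts',b[:,:2].round(1).tolist())
k=onz(f,w([(208,373),(190,392)]),.201)*1000; e=k[1]-k[0]; print('dark line yaw',np.degrees(np.arctan2(e[1],e[0])), 'from centre', np.degrees(np.arctan2(*(k.mean(0)[:2]-x[:2])[::-1])))
r=onz(f,w([(175,220),(265,220),(185,430),(262,430)]),.181)*1000; print('recess',r[:,:2].round(1).tolist(),r.mean(0))
print(manip.observe()['q'].round(2))
E
```

```text
ring centre [591.25357018  36.21387787] r 30.78684728952431
mark yaw [ -13.1  -72.2 -102.7 -133.3 -161.2  168.9  139.1  109.3]
bar pts [[565.7, 48.1], [576.6, 57.1], [601.6, 17.2], [598.8, 28.8], [606.0, 19.3]]
dark line yaw -53.223020438612686 from centre -47.52066042815786
recess [[535.6, 28.1], [543.6, 65.4], [635.0, 8.8], [642.9, 45.4]] [589.2894352   36.93674939 181.        ]
[ 0.33  0.33  0.28 -0.   -1.52 -2.11]
```

Call:
play_rows:
  series:
    - [[0,0.005,0],[0,0,-0.11],0.1]
    - [[0,0.005,0],[0,0,-0.22],0.1]
    - [[0,0.005,0],[0,0,-0.33],0.1]
    - [[0,0.005,0],[0,0,-0.44],0.1]
    - [[0,0.005,0],[0,0,-0.55],0.1]
    - [[0,0.005,0],[0,0,-0.66],0.1]
    - [[0,0.005,0],[0,0,-0.77],0.1]
    - [[0,0.005,0],[0,0,-0.88],0.1]
    - [[0,0.005,0],[0,0,-0.95],0.1]
    - [[0,0.005,0],[0,0,-0.95],0.1]

```text
time: 22.0
position: [0.5886, 0.0364, 0.258]
ee_rot: [-0.457, -3.106, 0.001]
contact_force: [-0.1, -0.1, -0.3]
width: 0.549
```

```bash
python3 -c "
from h import *
go([.591,.0363,.215],227.8)"
```

```text
t 22.0 pos [0.5886 0.0364 0.258 ] yaw 163.27 w 0.549 F [-0.1 -0.1 -0.3] q6 -0.62
move (array([-0.006,  0.002,  0.107]), array([ 0.   , -0.001, -0.717])) turn deg 227.8
```

Call:
play_rows:
  series:
    - [[-0.005,0.002,0],[0,0,-0.11],0.1]
    - [[-0.005,0.002,0],[0,0,-0.22],0.1]
    - [[-0.005,0.002,0],[0,0,-0.33],0.1]
    - [[-0.005,0.002,0],[0,0,-0.44],0.1]
    - [[-0.005,0.002,0],[0,0,-0.55],0.1]
    - [[-0.005,0.002,0],[0,0,-0.66],0.1]
    - [[-0.005,0.002,0],[0,0,-0.717],0.1]
    - [[-0.005,0.002,0.05],[0,0,-0.717],0.1]
    - [[-0.005,0.002,0.107],[0,0,-0.717],0.1]
    - [[-0.005,0.002,0.107],[0,0,-0.717],0.1]

```text
time: 23.25
position: [0.5899, 0.0364, 0.2139]
ee_rot: [1.269, -2.868, -0.002]
contact_force: [0.3, 0.1, 0.6]
width: 0.551
```

```bash
python3 -c "
from h import *
go([.5907,.0363,.1895],227.8)"
```

```text
t 23.25 pos [0.5899 0.0364 0.2139] yaw -132.26 w 0.551 F [0.3 0.1 0.6] q6 0.51
move (array([-0.001, -0.002,  0.061]), array([ 0.002, -0.003, -0.001])) turn deg 227.8
```

Call:
play_rows:
  series:
    - [[-0.001,-0.002,0.03],[0,0,0],0.1]
    - [[-0.001,-0.002,0.05],[0,0,0],0.1]
    - [[-0.001,-0.002,0.06],[0,0,0],0.1]
    - [[-0.001,-0.002,0.06],[0,0,0],0.1]
    - [[-0.001,-0.002,0.06],[0,0,0],-0.3]
    - [[-0.001,-0.002,0.06],[0,0,0],-0.6]
    - [[-0.001,-0.002,0.06],[0,0,0],-0.8]
    - [[-0.001,-0.002,0.06],[0,0,0],-1]
    - [[-0.001,-0.002,0.06],[0,0,0],-1]
    - [[-0.001,-0.002,0.06],[0,0,0],-1]
  newtons: 30

```text
time: 24.5
position: [0.5919, 0.0362, 0.1925]
ee_rot: [1.274, -2.871, 0.0]
contact_force: [-4.0, -2.0, 6.4]
width: 0.148
```

```bash
python3 -c "
from h import *
go([.5907,.0363,.1895],227.8);print(manip.observe()['ft_torque'])"
```

```text
t 24.5 pos [0.5919 0.0362 0.1925] yaw -132.14 w 0.148 F [-4.  -2.   6.4] q6 0.51
move (array([0.002, 0.002, 0.007]), array([-0.   , -0.   ,  0.001])) turn deg 227.8
[-0.64686833  1.54477317 -0.01510337]
```

Call:
play_rows:
  series:
    - [[0,0,-0.002],[0,0,0.067],-1]
    - [[0,0,-0.002],[0,0,0.133],-1]
    - [[0,0,-0.002],[0,0,0.2],-1]
    - [[0,0,-0.002],[0,0,0.267],-1]
    - [[0,0,-0.002],[0,0,0.333],-1]
    - [[0,0,-0.002],[0,0,0.4],-1]
    - [[0,0,-0.002],[0,0,0.467],-1]
    - [[0,0,-0.002],[0,0,0.533],-1]
    - [[0,0,-0.002],[0,0,0.6],-1]
    - [[0,0,-0.002],[0,0,0.667],-1]

```text
time: 25.75
position: [0.5911, 0.0367, 0.1927]
ee_rot: [-0.338, -3.121, -0.0]
contact_force: [-6.8, -1.0, 5.9]
width: 0.153
```

```bash
python3 -c "
from h import *
go([.5907,.0363,.1895],107.8);print(manip.observe()['ft_torque'])"
```

```text
t 25.75 pos [0.5911 0.0367 0.1927] yaw 167.64 w 0.153 F [-6.8 -1.   5.9] q6 -0.54
move (array([ 0.001, -0.001,  0.008]), array([-0.001, -0.001,  0.665])) turn deg 107.8
[-0.10433169  2.3513107   0.03722575]
```

Call:
play_rows:
  series:
    - [[0.002,0,0],[0,0,0.067],-1]
    - [[0.002,0,0],[0,0,0.133],-1]
    - [[0.002,0,0],[0,0,0.2],-1]
    - [[0.002,0,0],[0,0,0.267],-1]
    - [[0.002,0,0],[0,0,0.333],-1]
    - [[0.002,0,0],[0,0,0.4],-1]
    - [[0.002,0,0],[0,0,0.467],-1]
    - [[0.002,0,0],[0,0,0.533],-1]
    - [[0.002,0,0],[0,0,0.6],-1]
    - [[0.002,0,0],[0,0,0.665],-1]

```text
time: 27.0
position: [0.5904, 0.038, 0.1933]
ee_rot: [-1.849, -2.537, -0.002]
contact_force: [-8.8, 3.8, 8.0]
width: 0.15
```

```bash
python3 -c "
from h import *
go([.5907,.0363,.1895],107.8);print(manip.observe()['ft_torque'])"
```

```text
t 27.0 pos [0.5904 0.038  0.1933] yaw 107.82 w 0.15 F [-8.8  3.8  8. ] q6 -1.59
move (array([-0.004, -0.001,  0.01 ]), array([-0.   , -0.002,  0.   ])) turn deg 107.8
[1.27828115 2.86634476 0.03783204]
```

Call:
play_rows:
  series:
    - [[0,0,0],[0,0,0],-1]
    - [[0,0,0],[0,0,0],-1]
    - [[0,0,0],[0,0,0],-0.5]
    - [[0,0,0],[0,0,0],0]
    - [[0,0,0],[0,0,0],0.1]
    - [[0,0,0],[0,0,0],0.1]
    - [[0,0,-0.04],[0,0,0],0.1]
    - [[0,0,-0.1],[0,0,0],0.1]
    - [[0,0,-0.18],[0,0,0],0.1]
    - [[0,0,-0.18],[0,0,0],0.1]

```text
time: 28.25
position: [0.5927, 0.0366, 0.268]
ee_rot: [1.844, 2.538, 0.007]
contact_force: [-0.9, 0.1, -0.8]
width: 0.55
```

```bash
python3 - <<'E'
from h import *
import pickle
go([.5885,.0365,.26],107.8)
f=grab('wrist'); s=grab('scene'); t=grab('top'); pickle.dump((f,s,t),open('w9.pkl','wb'))
a=cv2.resize(f['img'][0:270,130:390,::-1],(440,457),interpolation=cv2.INTER_CUBIC)
u=[278,225]
b=cv2.resize(s['img'][u[1]-57:u[1]+57,u[0]-45:u[0]+45,::-1],(360,457),interpolation=cv2.INTER_CUBIC)
cv2.imwrite('pics/w9.png',np.hstack([a,b]))
E
```

```text
t 28.25 pos [0.5927 0.0366 0.268 ] yaw 107.98 w 0.55 F [-0.9  0.1 -0.8] q6 -1.58
move (array([ 0.003, -0.01 ,  0.02 ]), array([0.004, 0.001, 0.002])) turn deg 107.8
```

View pics/w9.png

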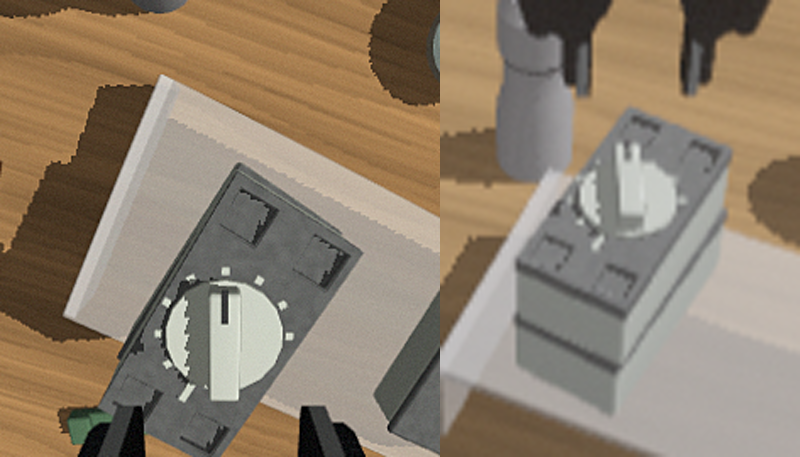

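Picture 12 shows the pointer (225,290) at the fifth mark (225,271), counted clockwise from the long mark (186,393) with three marks beyond it. The stack is closed with no gap. One numeric check of the rest, then I hand in.

```bash
python3 - <<'E'
from h import *
import pickle
f=pickle.load(open('w9.pkl','rb'))[1]
hsv=cv2.cvtColor(f['img'],cv2.COLOR_RGB2HSV); H,S,V=[hsv[:,:,i].astype(int) for i in range(3)]
g=cv2.morphologyEx(((H>50)&(H<90)&(S>42)).astype(np.uint8),cv2.MORPH_OPEN,np.ones((3,3),np.uint8))
for c in cv2.findContours(g,0,2)[0]:
    r=cv2.minAreaRect((onz(f,c.reshape(-1,2),.022)[:,:2]*1000).astype(np.float32))
    if min(r[1])>10 and abs(r[0][1])<400 and 300<r[0][0]<900: print(np.round(r[0]),np.round(r[1]))
print(manip.hand_in())
E
```

```text
[761.   5.] [30. 98.]
[ 623. -201.] [73. 19.]
the job is handed in; nothing more can be done
None
```

I did the whole task and handed the job in at about 28 s of the 72 s; no verdict was reported.

- **Rest:** It lies flat on the farthest of the three boards, measured at (623, -201) mm against a board centre of (621, -202) mm.
- **Stack:** The dial tub sits on the lower tub. The arm stopped at the height expected for feet fully home, under a purely vertical force. The last picture shows a closed, aligned joint.
- **Dial:** I turned it 120° clockwise from the first click. In the last picture the pointer is at the fifth mark counted from the long mark, with three marks beyond it. I took the click count from the marks and the turn angle, and did not feel single clicks.
- **Robot:** The gripper is clear of everything, about 65 mm above the dial.

**Disagreements:**
- The cameras differed by up to about 5 mm on the tub positions.
- The scene camera put the dial tub about 4 mm too far in +x just before seating, where the wrist camera read about zero. A sideways force of about 6 N agreed, and it vanished after I shifted the tub by about 1.6 mm.
- A sideways force of up to about 9 N also built up while turning the dial. I did not measure the stack or the lower tub's position again afterwards; I judged both by eye.

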